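# Double up the cups and open the safety-capped cleaner bottle

### The arm

A 7-joint arm with a two-finger parallel gripper is mounted at the origin on the work surface. World frame = base frame: x ahead of the robot, y to its left, z up, the work surface at z = 0. Lengths are in mm, angles in rad, forces in N, time in s.
With the tool pointing down it reaches from about 350 to 775 mm from the base axis. Payload 3.1 kg.
Tool frame: the origin (TCP) lies between the finger pads; the fingertips stand bot.tip_reach ahead of it and the grasp point (between the pads) lies 2 mm behind it (bot.tip_reach is the distance from the TCP to the fingertips, in mm); z points along the fingers, y is the direction in which the jaws open and shut (so a half turn about z gives the same grasp; the last joint's range is limited). The gripper opens to 85 mm and grips with 20 to 120 N. Pads are 22 mm wide; open, the fingers measure 114 mm over their backs; the gripper's body (76 mm by 85 mm) begins 54 mm behind the grasp point. The pads swing forward as they close: fully open they stand 13 mm farther back than shut.
Start: joints at [1.121, 0.311, 0.014, 1.512, -0.004, 1.319, -0.027], TCP at [218.158, -504.9, 248.304] pointing down, gripper open.
Joint ranges: [-2.7, 2.7], [-0.3, 1.91], [-1.27, 1.3], [0.12, 2.57], [-1.44, 4.58], [0.2, 2.03], [-3.05, 3.05]. Speed limits (rad/s): [2.79, 2.79, 3.14, 3.14, 3.14, 3.14, 3.14].

### API

Orientations are given as a unit quaternion [w, x, y, z].
In Python, from station import bot, optics, ticket gives the robot as it stands.
- The arm moves only by the tool servo_tool, never from a script. Its argument "moves" is one flat list of numbers, 6 for each row, row after row: the shift along the tool's x, y, z in mm, then the turn, a rotation vector about the tool's x, y, z in rad. A call has exactly 10 rows; each row is the pose to reach, as a shift and turn from the pose commanded when the call began, along the tool's axes at that moment; what a row does not reach only later rows make up. A row lasts 1/12 s, in which the tool goes at most 41.7 mm and 7.16 degrees, less where a joint would pass 70% of its speed; a pose out of reach is approached as far as the arm can. A call with a gripper value outside its range is refused whole. "grip" is the closure, from 0 (fully open) to 1 (shut), set as the call begins (left out, the last holds). The fingers move at their own pace and stop on an object; "squeeze" is the grip in N (left out, the last holds). Time passes only in rows, so rows that repeat a pose let the fingers close, or fill a call up. It gives the time, the measured TCP pose, the force and the opening at its end, in the units of the state.
- bot.state(): the state, without advancing time (a new reading comes with each control period).
- optics.grab_frame(name): name is "scene" or "top"; returns a dict with "pixels" (400x640x3 uint8, red, green, blue), "K" (3x3 intrinsics, pixels), "pose" (4x4, takes a point from camera to world coordinates). Camera axes: x right, y up, looking along -z (the intrinsics and any distortion apply to the point x, -y, -z); pixel columns grow to the right and rows downward; lengths in mm; the calibration is good to about 2 mm. A picture is of the moment at which its call begins. There is no depth.
- ticket.sign_off(): hands the job in, once; it reports no verdict.
The state is a dict: "time": time; "joint_pos": joint angles; "dq": joint speeds; "effort": joint torques, N m; "tool_pos": TCP position; "tool_rot": TCP orientation; "ft_force": force on the tool from outside, world axes, zero at the start; "moment": the same for the moment, N m; "grip_width": opening from 0.0 (shut) to 1.0 (fully open).
Only numpy, scipy, OpenCV 4.12 (cv2) and the standard library are available. Lean on these libraries where they do the work, as an engineer would, in place of code of your own. Each camera call takes 0.05 s, during which the arm holds its last target. There are 200 camera calls.

### The job

Get ready to pour out some brush cleaner: set the loose steel cup down upright inside its twin on the white tile coaster, so that it is fully nested, and let it go. Then open the bottle's safety cap: press it down and, keeping it pressed, turn it anticlockwise about a sixth of a turn until it is free, lift it off and finish while still holding it upright in the gripper, clear of the bottle, some 5 to 10 cm straight above its mouth. Keep the doubled cup on the coaster and do not shift the other things on the desk.

Things in the scene. Friction and masses are not known exactly. Their poses are not given: they have to be found in the camera images.
- bottle: Square amber glass bottle, 60 x 60 mm, held tight in a square steel socket (70 mm square, top 30 mm above the desk) on a round rubber foot (96 mm across); fast on the desk, it neither slides nor turns. Origin: on the desk, on the bottle's axis, z up. The square body ends 75 mm above the desk; a shoulder narrows from 58 to 43 mm across up to 85 mm; above it the round neck, 40 mm across.
- bottle_mouth (a point): Centre of the bottle's round mouth, on its axis, 107 mm above the desk. The neck below it carries three outward lugs with notches on their undersides, hidden under the cap's skirt.
- cap: White ribbed round push-and-turn safety cap on the bottle, 56 mm across, 26 mm tall, 40 g. Origin: on the cap's axis, at its lower edge; z up. Shut, its origin lies 98 mm above the desk, on the bottle's axis, and the neck below it is bare for 13 mm. Three inner tabs sit in the notches under the bottle's lugs, held up by a sprung liner: it can be neither lifted nor turned unless it is pressed.
- cap_top (a point): Centre of the cap's closed top, 26 mm above its origin, 124 mm above the desk when shut. Grip the cap by its sides from above; the same grip can press and turn it. Pressing takes about 7 N to start, 11 N at 4 mm and 14 N at 7 mm, where it meets a hard end.
- cap_edge (a point): A point on the lower edge of the cap, 28 mm from its axis along its x. Pressed down 5 to 7 mm, the cap turns anticlockwise seen from above (yaw grows); clockwise it is blocked. Turned 47 to 80 degrees from shut (best 62; a stop comes at 81) it is free and lifts straight off. Let up before 45 degrees, it stays caught.
- coaster: White ceramic tile coaster, 94 x 94 mm, 8 mm thick, loose, 0.25 kg. Origin: centre of its underside on the desk.
- base_cup: Stainless stacking cup standing upright near the middle of the coaster, twin of loose_cup. Origin: centre of its underside, 8 mm above the desk; z up. 66 mm tall, about 90 g. The lower part widens from 38 mm across at the foot to 48 mm at 36 mm height; there a shoulder steps out to a nearly straight upper part, 57 mm across, 58 mm at the rim.
- base_rim (a point): Centre of the mouth of the cup on the coaster, 66 mm above that cup's underside. The opening is 51 mm across, the wall there 3.5 mm thick.
- loose_cup: The loose stacking cup, upright on the desk by itself, same shape and size as base_cup. Origin: centre of its underside; z up. Nested, its shoulder rests on the other's rim: its origin is 30 mm above the other's, on the same axis, and its upper 30 mm stands out. To nest it, grip that upper part from outside, with the fingertips more than 36 mm above its underside.
- pencil_cup: Bystander: tall glass pencil cup, 74 mm across, 115 mm tall, with pencils and pens up to 190 mm. Origin: centre of its underside. Loose.
- stapler: Bystander: green plastic stapler, 140 x 34 mm, 53 mm tall, long along its x. Origin: centre of its underside. Loose.
- hole_punch: Bystander: stainless hole punch, 108 mm (x) by 108 mm (y), 66 mm tall. Origin: near the centre of its underside. Loose.
- tape_dispenser: Bystander: black tape dispenser, 135 mm (x) by 52 mm, 83 mm tall. Origin: centre of its underside. Loose.
- mouse: Bystander: black computer mouse, 104 mm (x) by 60 mm, 33 mm tall. Origin: centre of its underside. Loose.
- eraser: Bystander: white eraser in a card sleeve, 58 mm (x) by 23 mm, 13 mm tall. Origin: centre of its underside. Loose.
- acrylic_box: Bystander: empty clear acrylic box with a hinged lid (shut), 110 mm (x) by 150 mm (y), 75 mm tall, fast on the desk. Origin: centre of its underside.
Not all that is in view belongs to the job. Several things have the shape of the cap; the one meant has the colours described above. What is shaped like the loose_cup but pink is not meant.

How it is judged (in metres and radians):
On the way, in this order (a step that is already met when the one before it is completed fails the run):
1. the loose cup is fully nested in the cup on the coaster and let go (z of loose_cup in the frame of base_cup between 0.026 and 0.034 m and horizontal distance between loose_cup and base_cup below 0.005 m and angle between each of loose_cup, base_cup's own z axis and vertical below 0.09 rad and horizontal distance between base_cup and coaster below 0.03 m and z of base_cup in the frame of coaster below 0.012 m and contact force between loose_cup and the fingers below 0.05 N and linear speed of loose_cup below 0.03 m/s), for 0.2 s.
2. the shut cap is pressed down by at least 3 mm (z of cap in the frame of bottle below 0.095 m and angle between the x axis of cap and the x axis of bottle, either way round below 0.35 rad and horizontal distance between cap and bottle below 0.006 m), for 0.05 s.
3. while still low on the neck it is turned at least 43 degrees, clear of the lugs (z of cap in the frame of bottle below 0.1005 m and angle between the x axis of cap and the x axis of bottle, either way round above 0.75 rad and horizontal distance between cap and bottle below 0.006 m), for 0.05 s.
At the end, for the whole second after the job is handed in: Gripper holds the cap still and upright (17 deg), off the bottle, within 35 mm of its axis, lower edge 20 to 140 mm above the mouth; loose cup let go, at rest and nested in its twin (26 to 34 mm up, 5 mm off axis, both upright within 5 deg), twin on the coaster within 30 mm of its middle (all of step 1 and z of cap in the frame of bottle between 0.127 and 0.247 m and horizontal distance between cap and bottle below 0.035 m and angle between cap's own z axis and vertical below 0.3 rad and contact force between cap and the fingers above 0.5 N and contact force between cap and bottle below 0.05 N and linear speed of cap below 0.03 m/s); the arm keeps its last pose, push and grip.
It fails at once if the pencil cup, stapler, hole punch, tape dispenser, mouse or eraser is shifted by more than 25 mm (distance of any of pencil_cup, stapler, hole_punch, tape_dispenser, mouse, eraser from where it was at the start of the episode above 0.025 m).
It fails at once if the glass pencil cup is tipped (angle between pencil_cup's own z axis and vertical above 0.35 rad).
It also fails if it takes over 54 s, if anything falls off the work surface, if the arm or the gripper's body presses on something with over 40 N, if the wrist force passes 120 N, or if a joint passes its speed limit or range.

## Working session

There is one attempt and no reset: what is moved stays moved. The work goes in short steps, Python scripts to look and compute and a tool call to move; the robot and the scene stay as the last step left them, time stands still between calls to the robot, and variables do not carry over. Pictures are saved under pics/ and viewed, about 8 in all and at most 12, crops included, and the job is handed in when it is done.

Besides the shell and the picture viewer there is one more tool, called after "Emit:" as name(argument=value, ...) on one line, values as JSON. servo_tool: Moves the arm, as the interface text tells. Its arguments: {"type":"object","properties":{"moves":{"type":"array","items":{"type":"number"}},"grip":{"type":"number"},"squeeze":{"type":"number"}},"required":["moves"]}

```bash
mkdir -p pics; cat > h.py <<'E'
import numpy as np,cv2
from station import bot,optics,ticket
def snap(n,f=None):
    d=optics.grab_frame(n); cv2.imwrite(f'pics/{f or n}.png',d['pixels'][:,:,::-1]); np.savez(f'pics/{f or n}.npz',K=d['K'],pose=d['pose'],px=d['pixels'],dist=np.array(d.get('dist',[0,0,0,0,0]),float)); return d
def ray(d,u,v):
    K,P=d['K'],d['pose']; p=np.linalg.inv(K)@[u,v,1]; r=P[:3,:3]@[p[0],-p[1],-p[2]]; return P[:3,3],r
def atz(d,u,v,z):
    o,r=ray(d,u,v); return o+r*(z-o[2])/r[2]
def proj(d,X):
    P=d['pose'];c=P[:3,:3].T@(np.array(X)-P[:3,3]); q=d['K']@[c[0],-c[1],-c[2]]; return q[:2]/q[2]
def load(f): return np.load(f'pics/{f}.npz')
E
python3 - <<'E'
from h import *
for n in('scene','top'):
    d=snap(n,n+'0'); print(n,d.keys(),d['K'],d['pose'])
print(bot.state(),bot.tip_reach)
E
```

```text
scene dict_keys(['pixels', 'K', 'pose']) [[370.98717841   0.         318.42515057]
 [  0.         370.98717841 199.35336547]
 [  0.           0.           1.        ]] [[ 3.57613823e-01 -6.28328929e-01  6.90879953e-01  1.34705111e+03]
 [ 9.33841654e-01  2.46322756e-01 -2.59354710e-01 -3.01878264e+02]
 [-7.21938697e-03  7.37921308e-01  6.74848149e-01  8.86288616e+02]
 [ 0.00000000e+00  0.00000000e+00  0.00000000e+00  1.00000000e+00]]
top dict_keys(['pixels', 'K', 'pose']) [[410.82018667   0.         318.66108794]
 [  0.         410.82018667 197.45412845]
 [  0.           0.           1.        ]] [[ 1.75005773e-02  9.93735357e-01 -1.10380117e-01  4.35179328e+02]
 [-9.99590355e-01  1.98896048e-02  2.05797501e-02  1.53409012e+01]
 [ 2.26462422e-02  1.09974743e-01  9.93676358e-01  1.07744642e+03]
 [ 0.00000000e+00  0.00000000e+00  0.00000000e+00  1.00000000e+00]]
{'time': 0.1, 'joint_pos': array([ 1.12132334,  0.31166448,  0.01400167,  1.51289742, -0.00446476,
        1.31919922, -0.02722139]), 'dq': array([ 2.42794068e-05, -3.64759124e-03, -2.37275321e-04, -4.69514001e-03,
        5.42932542e-04,  2.96863984e-04, -2.97485205e-04]), 'effort': array([ 8.95531430e-04, -3.80853009e+01,  1.46676572e-01, -2.31240034e+01,
        1.22884306e-02,  8.15875770e-03, -3.03395257e-05]), 'tool_pos': array([ 217.89605265, -504.3233594 ,  247.31905946]), 'tool_rot': array([-1.04356872e-03,  9.79283386e-01,  2.02491747e-01, -2.30985024e-04]), 'ft_force': array([-0.64147003,  0.37854466,  1.05381311]), 'moment': array([-0.08238873, -0.0244276 , -0.01204299]), 'grip_width': 1.0012728924692162} 17.0
```

View pics/scene0.png

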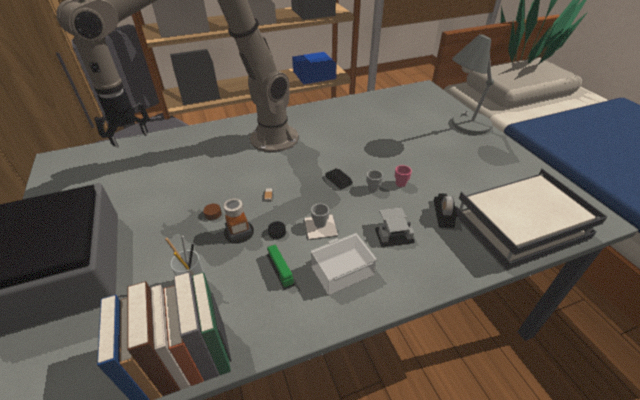

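View pics/top0.png

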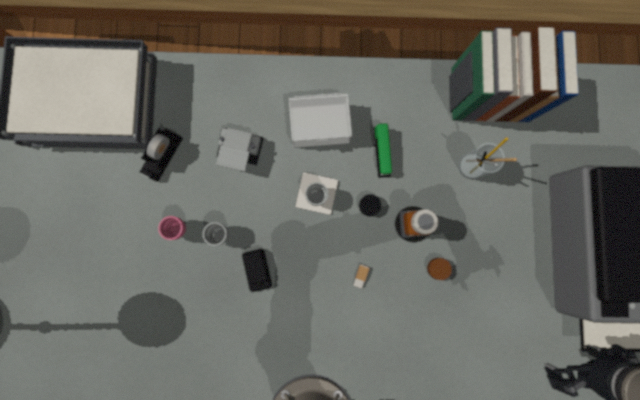

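The scene shows the loose steel cup at scene (374,181) / top (215,233). The pink one at (403,176) / (171,228) is not meant. The twin on its coaster is at (321,215) / (317,193). The white cap on the bottle is at (233,207) / (425,222); the black (277,230) and brown (212,212) caps are lookalikes lying on the desk. I'll confirm all this in one enlarged crop sheet.

```bash
cat >> h.py <<'E'
def tiles(specs,out,s=5,w=52,h=58):
    ims=[]
    for f,u,v in specs:
        im=cv2.imread(f'pics/{f}.png')[v-h//2:v+h//2,u-w//2:u+w//2]
        im=cv2.resize(im,None,fx=s,fy=s,interpolation=cv2.INTER_CUBIC)
        for k in range(0,w,10): cv2.putText(im,str(u-w//2+k),(k*s,10),0,.35,(0,255,255));cv2.line(im,(k*s,12),(k*s,18),(0,255,255))
        for k in range(0,h,10): cv2.putText(im,str(v-h//2+k),(0,k*s+4),0,.35,(0,255,0));cv2.line(im,(22,k*s),(28,k*s),(0,255,0))
        ims.append(im)
    n=len(ims)//2
    cv2.imwrite(f'pics/{out}.png',np.vstack([np.hstack(ims[:n]),np.hstack(ims[n:])]))
E
python3 - <<'E'
from h import *
tiles([('scene0',374,182),('scene0',321,222),('scene0',234,220),('top0',215,233),('top0',317,193),('top0',418,223)],'crop0')
E
```

```text
(no output)
```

View pics/crop0.png

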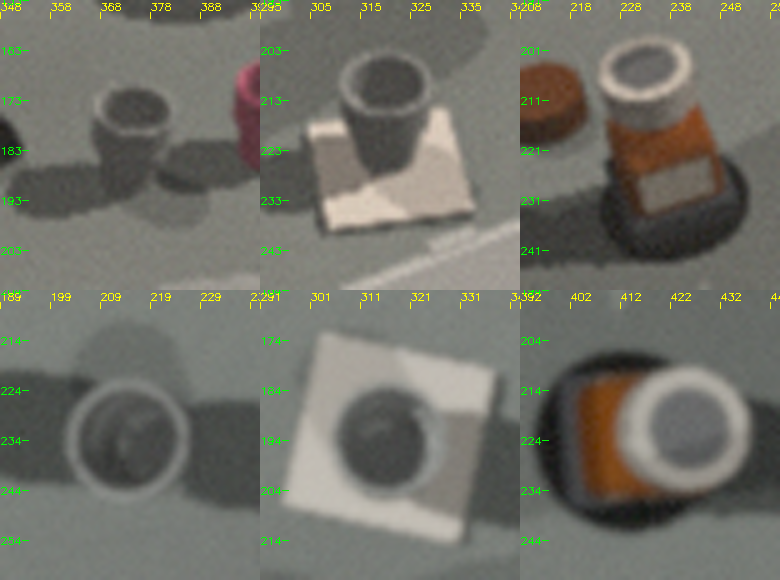

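The crops confirm which objects are meant: steel loose cup, twin on the white coaster, white cap on the amber bottle. Rim centres are loose (374.6,174.4) / (214.6,234.2), base (320.2,209.6) / (316.6,194.2), and cap top (233,204.4) / (424.8,221.8).

```bash
cat > m.py <<'E'
from h import *
def tri(a,b,pa,pb):
    o1,r1=ray(a,*pa);o2,r2=ray(b,*pb); r1/=np.linalg.norm(r1);r2/=np.linalg.norm(r2)
    t=np.linalg.lstsq(np.c_[r1,-r2],o2-o1,rcond=None)[0]; p,q=o1+t[0]*r1,o2+t[1]*r2
    return (p+q)/2,np.linalg.norm(p-q)
E
python3 - <<'E'
from m import *
s,t=load('scene0'),load('top0')
off=np.array([.4,.4])*-1
for n,ps,pt,z in [('loose',(374.6,174.4),(214.6,234.2),66),('base',(320.2,209.6),(316.6,194.2),74),('cap',(233,204.4),(424.8,221.8),124)]:
    ps=np.add(ps,off);pt=np.add(pt,off)
    print(n,tri(s,t,ps,pt),'scene@z',atz(s,*ps,z).round(1),'top@z',atz(t,*pt,z).round(1))
for n,p in dict(pink=(171,228),punch=(240,148),mouse=(257,270),box=(320,118),stap=(383,150),eraser=(362,275),pencil=(482,160),tape=(160,155),blackcap=(370,205),coaster=(317,194)).items(): print(n,atz(t,*p,0).round(0))
st=bot.state()
from scipy.spatial.transform import Rotation as R
q=st['tool_rot'];print(R.from_quat([q[1],q[2],q[3],q[0]]).as_matrix().round(3))
E
```

```text
loose (array([452.86591847, 247.14541284,  63.70309734]), np.float64(2.251664892766655)) scene@z [455.2 244.4  66. ] top@z [453.2 247.7  66. ]
base (array([5.55890658e+02, 1.18225101e-01, 6.95533303e+01]), np.float64(1.2507499275062568)) scene@z [560.   -2.1  74. ] top@z [555.6   0.8  74. ]
cap (array([ 489.47649658, -254.98527468,  121.0855643 ]), np.float64(3.8834923003551105)) scene@z [ 491.7 -256.9  124. ] top@z [ 489.8 -252.2  124. ]
pink [467. 375.   0.]
punch [683. 205.   0.]
mouse [363. 149.   0.]
box [771.  -7.   0.]
stap [ 686. -177.    0.]
eraser [ 355. -123.    0.]
pencil [ 665. -445.    0.]
tape [659. 415.   0.]
blackcap [ 538. -143.    0.]
coaster [564.  -2.   0.]
[[ 0.918  0.397 -0.001]
 [ 0.397 -0.918  0.002]
 [-0.    -0.002 -1.   ]]
```

Emit:
servo_tool(moves=[16,-11,0,0,0,0,48,-32,0,0,0,0,83,-56,0,0,0,0,118,-79,0,0,0,0,154,-103,0,0,0,0,189,-126,0,0,0,0,224,-150,0,0,0,0,259,-173,0,0,0,0,294,-197,0,0,0,0,320,-214,0,0,0,0], grip=0, squeeze=40)

```text
time: 0.93
tool_pos: [427.9, -178.3, 248.1]
tool_rot: [-0.0, 0.979, 0.204, 0.0]
ft_force: [1.2, -0.4, 1.2]
grip_width: 1.004
```

Emit:
servo_tool(moves=[9,-18,3,0,0,0,27,-53,9,0,0,0,47,-92,16,0,0,0,67,-130,22,0,0,0,87,-169,29,0,0,0,107,-208,35,0,0,0,127,-246,42,0,0,0,147,-285,49,0,0,0,167,-324,55,0,0,0,181,-352,60,0,0,0])

```text
time: 1.77
tool_pos: [452.8, 208.2, 188.8]
tool_rot: [0.0, 0.979, 0.202, -0.0]
ft_force: [1.5, -0.2, 0.5]
grip_width: 1.002
```

```bash
cat >> m.py <<'E'
from scipy.spatial.transform import Rotation as R
def rot():
    q=bot.state()['tool_rot'];return R.from_quat([q[1],q[2],q[3],q[0]]).as_matrix()
def delta(T):
    st=bot.state();M=rot();print('pos',st['tool_pos'].round(1),'delta tool',(M.T@(np.array(T)-st['tool_pos'])).round(1),'tilt',M[:,2].round(3),'yaw',np.arctan2(M[1,0],M[0,0]).round(4),'j7',st['joint_pos'][6].round(2),'F',st['ft_force'].round(1),'g',round(st['grip_width'],3),'t',st['time'])
E
python3 -c "
from m import *
delta([454,246,130])"
```

```text
pos [452.8 208.2 188.8] delta tool [ 16.1 -34.2  58.8] tilt [-0.    -0.001 -1.   ] yaw 0.4074 j7 -1.79 F [ 1.5 -0.2  0.5] g 1.002 t 1.7667
```

Emit:
servo_tool(moves=[2,-5,8,0,0,0,5,-12,20,0,0,0,9,-20,38,0,0,0,13,-28,54,0,0,0,15,-32,64,0,0,0,16,-34,69,0,0,0,16,-34,69,0,0,0,16,-34,69,0,0,0,16,-34,69,0,0,0,16,-34,69,0,0,0])

```text
time: 2.6
tool_pos: [455.2, 243.8, 121.3]
tool_rot: [0.0, 0.979, 0.202, 0.001]
ft_force: [-0.1, 0.8, -0.5]
grip_width: 1.001
```

```bash
python3 -c "
from m import *
delta([454,246,61])
snap('scene','scene1');snap('top','top1')
tiles([('scene1',374,165),('top1',215,235)],'crop1',s=4,w=96,h=72)
cv2.imwrite('pics/crop1.png',np.hstack(np.vsplit(cv2.imread('pics/crop1.png'),2)))"
```

```text
pos [455.2 243.8 121.3] delta tool [-0.4 -2.5 60.3] tilt [ 0.002  0.    -1.   ] yaw 0.4067 j7 -1.91 F [-0.1  0.8 -0.5] g 1.001 t 2.6
```

View pics/crop1.png

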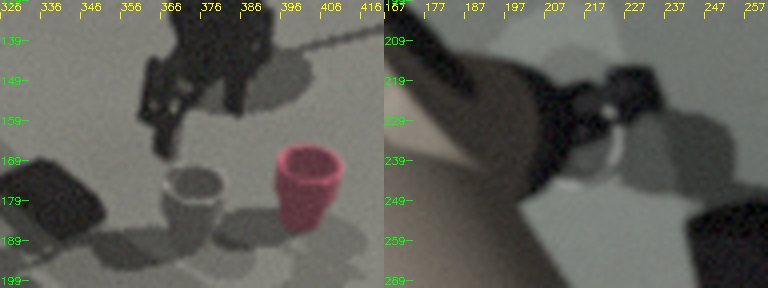

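The gripper sits over the steel cup: its fingers, at about (366,163) and (384,150), straddle the axis above the rim at (374,174). Descending.

Emit:
servo_tool(moves=[0,-2,4,0,0,0,0,-2,12,0,0,0,0,-2,22,0,0,0,0,-2,33,0,0,0,0,-2,43,0,0,0,0,-2,51,0,0,0,0,-2,57,0,0,0,0,-2,60,0,0,0,0,-2,60,0,0,0,0,-2,60,0,0,0])

```text
time: 3.53
tool_pos: [453.7, 246.2, 60.3]
tool_rot: [-0.0, 0.979, 0.203, 0.0]
ft_force: [0.0, 0.6, 0.6]
grip_width: 1.001
```

```bash
python3 -c "
from m import *
delta([454,246,61])"
```

```text
pos [453.7 246.2  60.3] delta tool [ 0.2  0.3 -0.7] tilt [ 0.  0. -1.] yaw 0.4079 j7 -1.96 F [0.  0.6 0.6] g 1.001 t 3.5333
```

Close on the cup.

Emit:
servo_tool(moves=[0,0,0,0,0,0,0,0,0,0,0,0,0,0,0,0,0,0,0,0,0,0,0,0,0,0,0,0,0,0,0,0,0,0,0,0,0,0,0,0,0,0,0,0,0,0,0,0,0,0,0,0,0,0,0,0,0,0,0,0], grip=1, squeeze=35)

```text
time: 4.37
tool_pos: [454.2, 246.3, 61.2]
tool_rot: [-0.0, 0.979, 0.202, 0.001]
ft_force: [-0.4, -1.3, 5.3]
grip_width: 0.665
```

```bash
python3 -c "
from m import *
delta([454,246,61])"
```

```text
pos [454.2 246.3  61.2] delta tool [-0.3  0.2  0.2] tilt [ 0.002  0.001 -1.   ] yaw 0.4077 j7 -1.96 F [-0.4 -1.3  5.3] g 0.665 t 4.3667
```

Emit:
servo_tool(moves=[0,0,-6,0,0,0,0,0,-22,0,0,0,0,2,-48,0,0,0,0,12,-78,0,0,0,0,34,-98,0,0,0,-1,66,-108,0,0,0,-1,102,-110,0,0,0,-2,138,-110,0,0,0,-2,174,-110,0,0,0,-2,205,-110,0,0,0])

```text
time: 5.2
tool_pos: [533.4, 54.0, 170.3]
tool_rot: [0.001, 0.979, 0.202, -0.0]
ft_force: [0.5, -0.1, -1.4]
grip_width: 0.664
```

Emit:
servo_tool(moves=[0,20,0,0,0,0,-1,38,0,0,0,0,-1,51,0,0,0,0,-1,58,0,0,0,0,-1,62,0,0,0,0,-1,62,0,0,0,0,-1,62,0,0,0,0,-1,62,0,0,0,0,-1,62,0,0,0,0,-1,62,0,0,0,0])

```text
time: 6.03
tool_pos: [556.5, 0.8, 170.5]
tool_rot: [-0.0, 0.979, 0.203, 0.0]
ft_force: [-0.5, 0.2, -1.0]
grip_width: 0.664
```

```bash
python3 -c "
from m import *
delta([557,0,180])
snap('scene','scene2');snap('top','top2')
tiles([('scene2',316,200),('top2',317,190)],'crop2',s=4,w=96,h=90)
cv2.imwrite('pics/crop2.png',np.hstack(np.vsplit(cv2.imread('pics/crop2.png'),2)))"
```

```text
pos [556.5   0.8 170.5] delta tool [ 0.1  0.9 -9.5] tilt [ 0.  0. -1.] yaw 0.4096 j7 -1.37 F [-0.5  0.2 -1. ] g 0.664 t 6.0333
```

View pics/crop2.png

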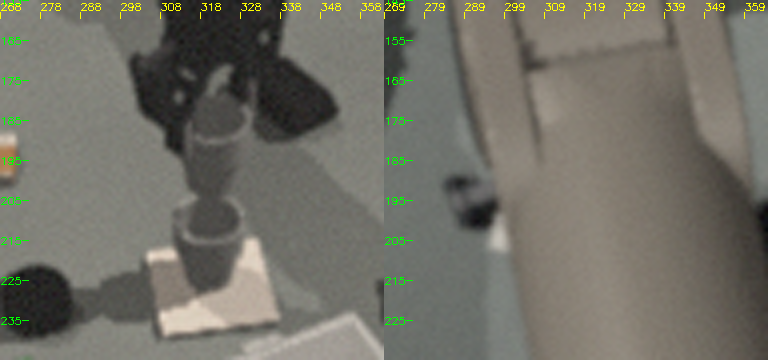

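The held cup hangs upright above its twin: held rim at (323,184), base rim at (320.5,209.5) in the scene view. Comparing both in this same view cancels the calibration bias.

```bash
python3 -c "
from m import *
s=load('scene2')
print(proj(s,[556.5,.8,175.3]),proj(s,[557,0,74]))
print(atz(s,322.4,184,175.3),atz(s,320,209.2,74))"
```

```text
[320.12961905 183.69108715] [320.08262885 208.41482379]
[560.30003984   6.56996502 175.3       ] [560.23719345  -1.53125195  74.        ]
```

```bash
python3 -c "
from m import *
im=cv2.imread('pics/scene2.png')[170:234,290:360]
im=cv2.resize(im,None,fx=9,fy=9,interpolation=cv2.INTER_CUBIC)
im=cv2.convertScaleAbs(im,alpha=1.8,beta=0)
for k in range(0,70,5): cv2.putText(im,str(290+k),(k*9,10),0,.35,(0,255,255));cv2.line(im,(k*9+4,12),(k*9+4,18),(0,255,255))
for k in range(5,64,5): cv2.putText(im,str(170+k),(0,k*9+8),0,.35,(0,255,0))
s=load('scene2')
def ell(c,r,z0,col):
    p=np.array([proj(s,[c[0]+r*np.cos(a),c[1]+r*np.sin(a),z0]) for a in np.linspace(0,6.28,40)])
    cv2.polylines(im,[((p-[290,170]+.5)*9).astype(int)],True,col,1)
ell((556.5,.8),29,175.3,(0,255,0)); ell((557,0),29,74,(0,0,255))
cv2.imwrite('pics/crop3.png',im)"
```

```text
(no output)
```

View pics/crop3.png

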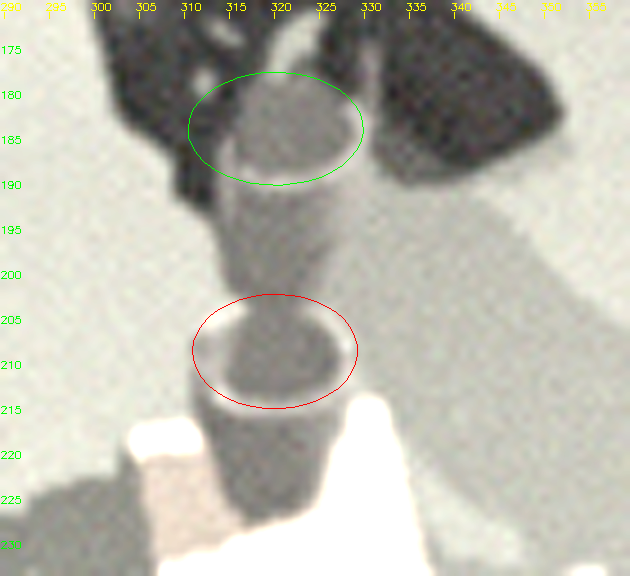

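The right edge of the held cup is about 0.5 px (roughly 1.4 mm) too far toward +y relative to the base. The finger hides its left rim, which explains my earlier misreading. I'll correct 1 mm and lower.

Emit:
servo_tool(moves=[0,1,4,0,0,0,0,1,12,0,0,0,0,1,20,0,0,0,0,1,27,0,0,0,0,1,34,0,0,0,0,1,41,0,0,0,0,1,48,0,0,0,0,1,54,0,0,0,0,1,60,0,0,0,0,1,62,0,0,0])

```text
time: 6.97
tool_pos: [556.5, -1.3, 107.1]
tool_rot: [-0.0, 0.979, 0.203, -0.001]
ft_force: [-0.8, 0.1, -0.5]
grip_width: 0.669
```

```bash
python3 -c "
from m import *
delta([557,0,99])"
```

```text
pos [556.5  -1.3 107.1] delta tool [ 1.  -0.9  8.1] tilt [-0.002  0.    -1.   ] yaw 0.4078 j7 -1.39 F [-0.8  0.1 -0.5] g 0.669 t 6.9667
```

Emit:
servo_tool(moves=[0,0,2,0,0,0,0,0,3,0,0,0,0,0,4,0,0,0,0,0,5,0,0,0,0,0,6,0,0,0,0,0,7,0,0,0,0,0,8,0,0,0,0,0,8,0,0,0,0,0,8,0,0,0,0,0,8,0,0,0])

```text
time: 7.8
tool_pos: [557.2, -1.2, 100.4]
tool_rot: [0.0, 0.979, 0.203, 0.0]
ft_force: [1.0, 0.3, -0.8]
grip_width: 0.667
```

```bash
python3 -c "
from m import *
delta([557,0,99])
snap('scene','scene4')
tiles([('scene4',320,205),('scene4',320,205)],'c4',s=9,w=70,h=62)
cv2.imwrite('pics/crop4.png',cv2.convertScaleAbs(np.vsplit(cv2.imread('pics/c4.png'),2)[0],alpha=1.5))"
```

```text
pos [557.2  -1.2 100.4] delta tool [ 0.3 -1.1  1.4] tilt [ 0. -0. -1.] yaw 0.4079 j7 -1.4 F [ 1.   0.3 -0.8] g 0.667 t 7.8
```

View pics/crop4.png

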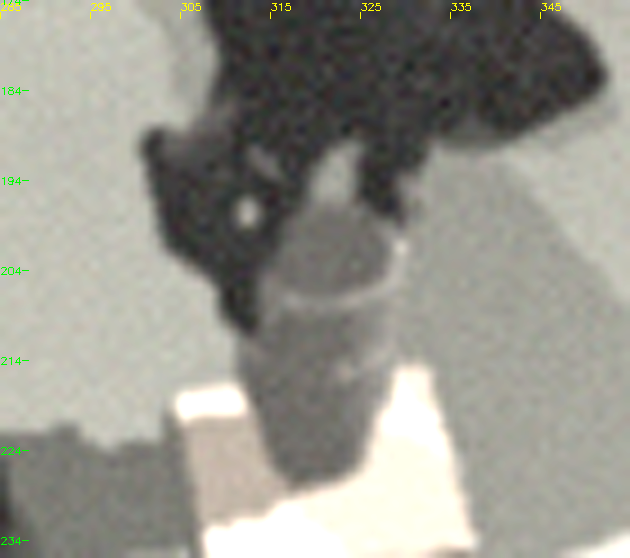

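The loose cup is inside its twin, rim at about (321,206), with a millimetre or two to go. I'll lower until it seats.

Emit:
servo_tool(moves=[0,0,1,0,0,0,0,0,1,0,0,0,0,0,2,0,0,0,0,0,2,0,0,0,0,0,2,0,0,0,0,0,3,0,0,0,0,0,3,0,0,0,0,0,3,0,0,0,0,0,3,0,0,0,0,0,3,0,0,0])

```text
time: 8.68
tool_pos: [557.9, 0.1, 99.3]
tool_rot: [-0.0, 0.979, 0.203, 0.001]
ft_force: [-2.5, 1.3, 9.1]
grip_width: 0.666
```

```bash
python3 -c "
from m import *
delta([557,0,99])"
```

```text
pos [5.579e+02 1.000e-01 9.930e+01] delta tool [-0.8 -0.3  0.3] tilt [ 0.002  0.001 -1.   ] yaw 0.4085 j7 -1.4 F [-2.5  1.3  9.1] g 0.666 t 8.6833
```

Seated: 9 N up at z 99.3, against the expected 99.2. Releasing and rising.

Emit:
servo_tool(moves=[0,0,-1,0,0,0,0,0,-2,0,0,0,0,0,-2,0,0,0,0,0,-2,0,0,0,0,0,-2,0,0,0,0,0,-2,0,0,0,0,0,-2,0,0,0,0,0,-2,0,0,0,0,0,-2,0,0,0,0,0,-2,0,0,0], grip=0)

```text
time: 9.52
tool_pos: [557.1, -1.2, 99.3]
tool_rot: [0.0, 0.979, 0.203, -0.0]
ft_force: [0.3, 0.3, -0.3]
grip_width: 0.998
```

Emit:
servo_tool(moves=[0,0,-4,0,0,0,0,0,-12,0,0,0,0,0,-22,0,0,0,0,0,-36,0,0,0,0,0,-52,0,0,0,0,0,-68,0,0,0,0,0,-80,0,0,0,0,0,-88,0,0,0,0,0,-92,0,0,0,0,0,-92,0,0,0])

```text
time: 10.35
tool_pos: [557.8, -1.1, 192.8]
tool_rot: [0.0, 0.979, 0.203, 0.001]
ft_force: [-0.6, -0.7, -0.2]
grip_width: 1.0
```

```bash
python3 -c "
from m import *
delta([490.5,-254,190])"
```

```text
pos [557.8  -1.1 192.8] delta tool [-162.2  205.5    2.6] tilt [ 0.003 -0.    -1.   ] yaw 0.4079 j7 -1.36 F [-0.6 -0.7 -0.2] g 1.0 t 10.35
```

Emit:
servo_tool(moves=[-8,10,0,0,0,0,-26,33,0,0,0,0,-49,62,0,0,0,0,-73,93,0,0,0,0,-97,123,0,0,0,0,-120,152,0,0,0,0,-141,179,0,0,0,0,-155,197,0,0,0,0,-162,206,0,0,0,0,-162,206,0,0,0,0])

```text
time: 11.18
tool_pos: [487.6, -258.9, 190.2]
tool_rot: [0.0, 0.98, 0.199, -0.002]
ft_force: [-0.2, 0.2, -0.6]
grip_width: 0.997
```

```bash
python3 -c "
from m import *
delta([490.5,-254,120])
d=snap('scene','scene5');snap('top','top5')
tiles([('scene5',235,190),('scene5',320,205),('top5',418,222),('top5',317,193)],'crop5',s=5,w=76,h=58)"
```

```text
pos [ 487.6 -258.9  190.2] delta tool [ 4.8 -3.4 70.1] tilt [-0.003 -0.001 -1.   ] yaw 0.4005 j7 -0.84 F [-0.2  0.2 -0.6] g 0.997 t 11.1833
```

View pics/crop5.png

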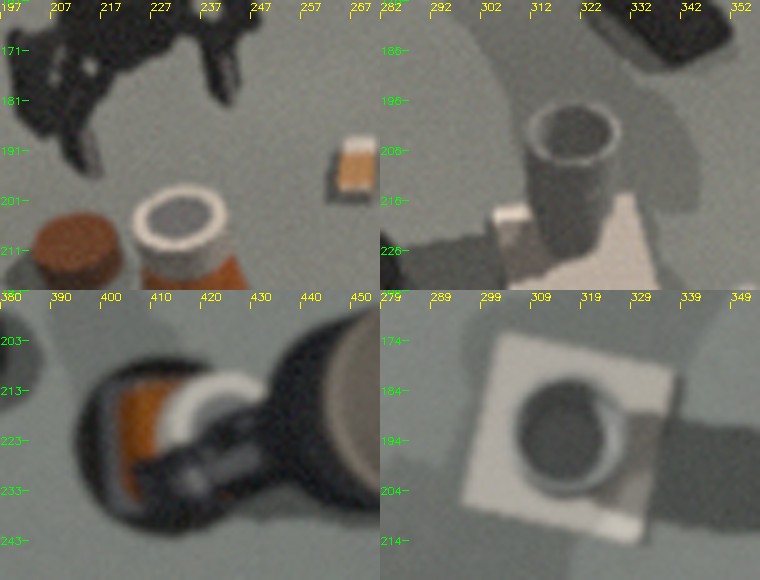

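The doubled cup stands upright on the coaster, rim at scene (320.8,202.6) / top (317.2,193.6). The cap top is still at (233,204.6), with the fingers above it at (214,193) and (241,178). The arm was still settling, so I'll descend partway and recheck.

Emit:
servo_tool(moves=[0,0,0,0,0,0,0,0,3,0,0,0,0,0,9,0,0,0,0,0,16,0,0,0,0,0,22,0,0,0,0,0,27,0,0,0,0,0,30,0,0,0,0,0,30,0,0,0,0,0,30,0,0,0,0,0,30,0,0,0])

```text
time: 12.12
tool_pos: [490.3, -254.7, 161.6]
tool_rot: [0.0, 0.979, 0.202, 0.0]
ft_force: [0.7, 0.4, -0.3]
grip_width: 1.003
```

```bash
python3 -c "
from m import *
delta([490.7,-254.5,117])
s,t=load('scene5'),load('top5')
print(tri(s,t,(320.4,202.2),(316.8,193.2)))"
```

```text
pos [ 490.3 -254.7  161.6] delta tool [ 0.4 -0.1 44.6] tilt [ 0.001 -0.    -1.   ] yaw 0.4077 j7 -0.85 F [ 0.7  0.4 -0.3] g 1.003 t 12.1167
(array([554.53508236,   0.83999269,  98.31957285]), np.float64(2.398639308090815))
```

Triangulated, the rim rose 28.8 mm against the nominal 30, so the cup is nested. Descending onto the cap.

Emit:
servo_tool(moves=[0,0,3,0,0,0,0,0,9,0,0,0,0,0,17,0,0,0,0,0,26,0,0,0,0,0,34,0,0,0,0,0,40,0,0,0,0,0,43,0,0,0,0,0,44,0,0,0,0,0,44,0,0,0,0,0,44,0,0,0])

```text
time: 12.95
tool_pos: [490.4, -254.6, 117.6]
tool_rot: [0.0, 0.979, 0.203, 0.0]
ft_force: [1.0, 0.5, 0.4]
grip_width: 1.006
```

Emit:
servo_tool(moves=[0,0,0,0,0,0,0,0,0,0,0,0,0,0,0,0,0,0,0,0,0,0,0,0,0,0,0,0,0,0,0,0,0,0,0,0,0,0,0,0,0,0,0,0,0,0,0,0,0,0,0,0,0,0,0,0,0,0,0,0], grip=1, squeeze=70)

```text
time: 13.78
tool_pos: [491.6, -256.8, 119.1]
tool_rot: [0.002, 0.979, 0.202, 0.002]
ft_force: [1.0, -3.9, 5.0]
grip_width: 0.631
```

```bash
python3 -c "
from m import *
delta([490.7,-254.5,117])"
```

```text
pos [ 491.6 -256.8  119.1] delta tool [ 0.1 -2.4  2.1] tilt [ 0.004 -0.004 -1.   ] yaw 0.4069 j7 -0.87 F [ 1.  -3.9  5. ] g 0.631 t 13.7833
```

Emit:
servo_tool(moves=[0,1,1,0,0,0,0,2,2,0,0,0,0,2,3,0,0,0,0,2,4,0,0,0,0,2,5,0,0,0,0,2,6,0,0,0,0,2,7,0,0,0,0,2,8,0,0,0,0,2,9,0,0,0,0,2,9,0,0,0])

```text
time: 14.62
tool_pos: [491.6, -256.8, 111.8]
tool_rot: [0.001, 0.979, 0.202, 0.001]
ft_force: [-5.1, 0.0, 17.5]
grip_width: 0.631
```

```bash
python3 -c "
from m import *
delta([491.6,-256.8,113])"
```

```text
pos [ 491.6 -256.8  111.8] delta tool [-0.  -0.  -1.2] tilt [ 0.002 -0.002 -1.   ] yaw 0.4077 j7 -0.87 F [-5.1  0.  17.5] g 0.631 t 14.6167
```

The cap is down 7.3 mm at its hard end (17.5 N). Turning anticlockwise, which is negative about the tool's z, by 1.1 rad.

Emit:
servo_tool(moves=[0,0,0,0,0,-0.04,0,0,0,0,0,-0.14,0,0,0,0,0,-0.26,0,0,0,0,0,-0.38,0,0,0,0,0,-0.5,0,0,0,0,0,-0.62,0,0,0,0,0,-0.74,0,0,0,0,0,-0.86,0,0,0,0,0,-0.97,0,0,0,0,0,-1.06], squeeze=80)

```text
time: 15.45
tool_pos: [493.0, -257.2, 111.9]
tool_rot: [0.003, 0.741, 0.671, 0.001]
ft_force: [-2.0, -0.7, 15.1]
grip_width: 0.632
```

Emit:
servo_tool(moves=[0,0,0,0,0,-0.03,0,0,0,0,0,-0.04,0,0,0,0,0,-0.04,0,0,0,0,0,-0.04,0,0,0,0,0,-0.04,0,0,0,0,0,-0.04,0,0,0,0,0,-0.04,0,0,0,0,0,-0.04,0,0,0,0,0,-0.04,0,0,0,0,0,-0.04])

```text
time: 16.28
tool_pos: [493.0, -257.2, 111.8]
tool_rot: [0.003, 0.729, 0.684, 0.001]
ft_force: [-2.1, -0.6, 15.0]
grip_width: 0.629
```

```bash
python3 -c "
from m import *
delta([491.6,-256.8,113]);print(bot.state()['moment'])"
```

```text
pos [ 493.  -257.2  111.8] delta tool [ 0.3 -1.4 -1.2] tilt [ 0.005 -0.003 -1.   ] yaw 1.5074 j7 0.11 F [-2.1 -0.6 15. ] g 0.629 t 16.2833
[-0.14992382  0.31565836 -0.03279793]
```

Emit:
servo_tool(moves=[0,0,-2,0,0,0,0,0,-5,0,0,0,0,0,-8,0,0,0,0,0,-11,0,0,0,0,0,-14,0,0,0,0,0,-17,0,0,0,0,0,-20,0,0,0,0,0,-22,0,0,0,0,0,-24,0,0,0,0,0,-25,0,0,0])

```text
time: 17.12
tool_pos: [490.2, -255.5, 133.1]
tool_rot: [-0.001, 0.729, 0.685, -0.0]
ft_force: [-0.3, -0.0, 0.2]
grip_width: 0.632
```

Emit:
servo_tool(moves=[0,0,-4,0,0,0,0,0,-12,0,0,0,0,0,-22,0,0,0,0,0,-34,0,0,0,0,0,-46,0,0,0,0,0,-56,0,0,0,0,0,-63,0,0,0,0,0,-67,0,0,0,0,0,-68,0,0,0,0,0,-68,0,0,0])

```text
time: 17.95
tool_pos: [490.8, -256.4, 201.4]
tool_rot: [0.0, 0.729, 0.684, -0.0]
ft_force: [0.2, 0.6, -0.9]
grip_width: 0.63
```

Emit:
servo_tool(moves=[0,0,0,0,0,0,0,0,0,0,0,0,0,0,0,0,0,0,0,0,0,0,0,0,0,0,0,0,0,0,0,0,0,0,0,0,0,0,0,0,0,0,0,0,0,0,0,0,0,0,0,0,0,0,0,0,0,0,0,0])

```text
time: 18.78
tool_pos: [490.9, -256.4, 201.4]
tool_rot: [0.0, 0.729, 0.685, -0.0]
ft_force: [-0.0, -0.1, 0.3]
grip_width: 0.631
```

```bash
python3 -c "
from m import *
delta([492,-256,200])
snap('scene','scene6')
tiles([('scene6',236,195),('scene6',310,205)],'crop6',s=5,w=100,h=90)
cv2.imwrite('pics/crop6.png',cv2.resize(np.hstack(np.vsplit(cv2.imread('pics/crop6.png'),2)),(800,360)))"
```

```text
pos [ 490.9 -256.4  201.4] delta tool [0.5 1.1 1.4] tilt [ 0. -0. -1.] yaw 1.5079 j7 0.17 F [-0.  -0.1  0.3] g 0.631 t 18.7833
```

View pics/crop6.png

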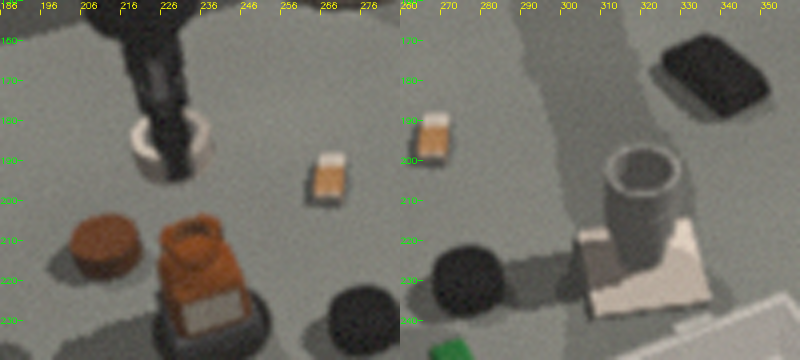

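The white cap hangs upright in the gripper at about (228,187), clear of the open bottle mouth at (233,221). The doubled cup stands on the coaster at (318,202), and the things nearby look undisturbed. Handing in.

```bash
python3 -c "
from station import ticket
print(ticket.sign_off())"
```

```text
the job is handed in; nothing more can be done
None
```

The job is handed in: the loose steel cup is nested in its twin on the coaster and let go, and the cap is off the bottle and held in the gripper. The hand-in reported no verdict.

- **Cup:** it seated at tool height 99.3 mm (expected 99.2) with 9 N of contact. After release, the measured rim had risen 28.8 mm, against a nominal 30. That fits a full nest, given camera triangulation good to about 2 mm.
- **Cap:** I pressed it 7.3 mm to its hard end (17.5 N), turned it 63° anticlockwise and lifted it off, with the force back to near zero.
- **Final state:** the cap's lower edge is at about 180 mm, some 7 cm above the mouth and near the bottle's axis. The hold is steady, with the gripper opening unchanged. The clock stood at 18.8 s of the 54 s.

**Disagreements:**
- The two cameras differed by 2–5 mm.
- The cap centre was about 2 mm from where I measured it; the closing jaws showed this and I corrected for it.
- One reading of the held cup was off because a finger hid part of its rim. I rechecked it in an enlarged crop before lowering.
- I confirmed only by eye that the things near the bottle and coaster had not moved. The pencil cup, stapler, hole punch and tape dispenser were not checked again at the end.

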